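# Seat a printed lens barrel in the vee-block

### The arm

A 7-joint arm with a two-finger parallel gripper is mounted at the origin on the work surface. World frame = base frame: x ahead of the robot, y to its left, z up, the work surface at z = 0. Lengths are in m, angles in rad, forces in N, time in s.
With the tool pointing down it reaches from about 0.4 to 0.925 m from the base axis. Payload 5.6 kg.
Tool frame: the origin (TCP) lies at the very end of the fingers, on their centre line; the grasp point (between the pads) lies 19 mm behind it; z points along the fingers, x is the direction in which the jaws open and shut, and the axes are right-handed (so a half turn about z gives the same grasp; the last joint's range is limited). The gripper opens to 85 mm and grips with 20 to 120 N. Pads are 22 mm wide; open, the fingers measure 114 mm over their backs; the gripper's body (76 mm by 85 mm) begins 54 mm behind the grasp point. The pads swing forward as they close: fully open they stand 13 mm farther back than shut.
Start: joints at [-1.243, 0.468, -0.012, 1.603, 0.006, 1.071, -0.056], TCP at [0.236, 0.606, 0.231] pointing down, gripper open.
Joint ranges: [-2.53, 2.53], [-0.31, 2.02], [-1.57, 1.55], [0.28, 2.44], [-1.29, 4.43], [0.15, 1.84], [-2.92, 2.92]. Speed limits (rad/s): [2.57, 2.57, 3.14, 3.14, 3.14, 3.14, 3.14].

### API

Orientations are given as [roll, pitch, yaw] about the fixed x, y, z axes, in that order (R = Rz(yaw) Ry(pitch) Rx(roll)).
In Python, from plant import ctrl, vision, order gives the robot as it stands.
- The arm moves only by the shell command python3 -m handwheel 'ROWS'. ROWS is JSON, a list of rows, each an object of numbers: "dx", "dy", "dz": the shift along the world's x, y, z in m; "turn": the turn about the world's z in degrees; "grip": the finger opening in m, from 0 to 0.0854. A call has exactly 10 rows; each row is the pose to reach, as a shift and turn from the pose measured when the call began; what a row does not reach only later rows make up. A row lasts 1/10 s, in which the tool goes at most 50 mm and 8.59 degrees, less where a joint would pass 70% of its speed; a pose out of reach is approached as far as the arm can. A call with a gripper value outside its range is refused whole. The fingers move at their own pace and stop on an object; the grip force is fixed at half the most. Time passes only in rows, so rows that repeat a pose let the fingers close, or fill a call up. It gives the time, the measured TCP pose, the force and the opening at its end, in the units of the state.
- ctrl.get_state(): the state, without advancing time (a new reading comes with each control period).
- vision.grab_frame(name): name is "side" or "top"; returns the picture (480x640x3 uint8, blue, green, red); there is no depth.
- vision.get_calibration(name): a dict with "intrinsics" (3x3 intrinsics, pixels), "k1" (the pictures are not rectified: a ray, as slopes to the right and down, at radius r is drawn at 1 + k1 r^2 times it, then the intrinsics apply), "rvec" (rotation vector, rad) and "tvec" (3), from world to camera coordinates, as OpenCV has them. Camera axes: x right, y down, z forward; pixel columns grow to the right and rows downward; lengths in m; the calibration is good to about 2 mm. A picture is of the moment at which its call begins. get_calibration takes no time and is no camera call.
- order.close_job(): hands the job in, once; it reports no verdict.
The state is a dict: "time_s": time; "qpos": joint angles; "qvel": joint speeds; "tau": joint torques, N m; "tcp_pos": TCP position; "ee_rot": TCP orientation; "contact_force": force on the tool from outside, world axes, zero at the start; "wrist_torque": the same for the moment, N m; "opening": finger opening in m.
Only numpy, scipy, OpenCV 4.12 (cv2) and the standard library are available. Lean on these libraries where they do the work, as an engineer would, in place of code of your own. Each camera call takes 0.05 s, during which the arm holds its last target.

### The job

Take the printed lens barrel from its cradle and lay it in the groove of the vee-block, in front of the sprung roller. Then slide it along the groove, under the roller, until it sits on both flanks with its end against the back stop's pad; hold it there for a moment with about 6 N on the stop itself, on top of the sliding drag and never more than 9 N, then let go and leave it touching the pad. Lay the barrel down rather than dropping it, and leave the other printed parts where they stand.

Things in the scene. Friction and masses are not known exactly. Their poses are not given: they have to be found in the camera images.
- barrel: The lens barrel: a closed solid cylinder of plain grey printed plastic, 50 mm diameter, 90 mm long, 0.11 to 0.22 kg, both ends alike: flat, 40 mm across, widening to 50 mm over the end 10 mm. Origin at its middle on its axis; x is the cylinder axis. It starts lying in the cradle along the cradle's x; either end may go first.
- cradle: Low black printed cradle, fixed: base plate 110 x 70 x 6 mm with a vee saddle 60 mm long (x) and 38 mm wide (y), narrower than the barrel, so that fingers fit at the barrel's sides. Origin at the centre of its underside, on the table; z up. The barrel's axis lies 46 mm above the table, its middle up to 10 mm from the cradle's.
- vblock: Steel vee-block fixture, fixed: base plate 210 x 85 x 12 mm under a 120 degree vee groove, 38 mm wide, along x from x = -75 to +75 mm (the stop plate). Origin at the centre of the base's underside; x along the groove towards the stop; z up. A barrel in the groove has its axis 75 mm above the table at y = 0; the groove's edges are at 57 mm; beyond |y| = 19 mm only the base plate.
- flank_left: The vee's flank on the +y side of vblock, a steel plate sloping 30 degrees, 150 mm long. Same origin and axes as vblock. The barrel drags on the flanks: under 1 N while only its weight bears, 1.5 to 4 N once the roller presses too, more if the pushing fingers also press it down; it varies from start to start.
- flank_right: The vee's flank on the -y side. Same origin and axes as vblock.
- stop: The adjustable back stop: plate 14 mm thick, 44 mm wide, 12 to 95 mm above the table (ears up to 108) at the groove's +x end, carrying a screw with a round pad, 24 mm across, rubber tipped, on the groove axis. The pad's face stands 4 to 24 mm out of the plate: set anew each time and not measured. The tip yields 1 mm per 3 N; the screw does not. Origin and axes as vblock.
- stop_plate (a point): Point on the stop plate's face towards the groove (vblock x = +75 mm), where the groove axis meets it, 75 mm above the table. Axes as vblock. The pad in front of it is what the barrel meets: a seated barrel has its middle 47 to 69 mm from this point along -x, to be found by touch.
- roller_arm (a joint): Sprung roller arm's angle (rad): 0 at rest, about 0.06 with the barrel under it. The free-turning rubber roller (20 mm diameter, 16 mm wide) has its axle 44 mm before the plate's face; its underside rests 21 mm above the groove axis, so the barrel lifts it 4 mm, against 4 to 5 N: a first rise in push, of 4 to 7 N, short of the stop. Lay the barrel with its middle 103 to 125 mm from the plate.
- collar: Bystander: white printed ring standing flat, 42 mm diameter, 20 mm high. Origin at the centre of its underside.
- adapter: Bystander: grey stepped round adapter, 48 mm diameter below, 34 mm above, 45 mm high. Origin at the centre of its underside.
- foot: Bystander: blue printed round foot, 40 mm diameter, 30 mm high. Origin at the centre of its underside.
There are look-alikes about, which are no part of the job. There is more than one size of the vblock; the job needs the smaller.

How it is judged:
By the outcome, as a careful person would: the job done as asked, in the order asked, and still so for the second after the job is handed in, with the robot touching nothing.
It also fails if it takes over 72 s, if anything falls off the work surface, if the arm or the gripper's body presses on something with over 40 N, if the wrist force passes 120 N, or if a joint passes its speed limit or range.

## Working session

There is one attempt and no reset: what is moved stays moved. The work goes in short steps, Python scripts to look and compute and a shell command to move; the robot and the scene stay as the last step left them, time stands still between calls to the robot, and variables do not carry over. Pictures are saved under pics/ and viewed, and the job is handed in when it is done.

```bash
ls; mkdir -p pics; python3 - <<'E'
from plant import ctrl, vision, order
import cv2
for n in("side","top"):
    cv2.imwrite(f"pics/{n}0.png",vision.grab_frame(n)); c=vision.get_calibration(n); print(n,c)
print(ctrl.get_state())
E
```

```text
pics
side {'intrinsics': array([[456.48372649,   0.        , 319.25551755],
       [  0.        , 456.48372649, 238.61088176],
       [  0.        ,   0.        ,   1.        ]]), 'k1': 0.025786855181831464, 'rvec': array([ 1.00954492, -2.39189214,  1.08158484]), 'tvec': array([0.3222539 , 0.39402597, 0.53202026])}
top {'intrinsics': array([[543.95317907,   0.        , 319.73991542],
       [  0.        , 543.95317907, 238.10687601],
       [  0.        ,   0.        ,   1.        ]]), 'k1': -0.018738631465668693, 'rvec': array([ 2.18394223, -2.20864733,  0.0624637 ]), 'tvec': array([-0.10966385,  0.58107525,  1.09344554])}
{'time_s': 0.1, 'qpos': array([-1.24297052,  0.4683185 , -0.0116154 ,  1.60355678,  0.00600665,
        1.07140737, -0.05630007]), 'qvel': array([-0.00125799, -0.00310281,  0.00115757, -0.00051728,  0.00126616,
       -0.0006255 ,  0.00215746]), 'tau': array([ 7.84087697e-04, -5.33516049e+01,  2.13804137e-02, -2.51963603e+01,
        1.14744823e-02,  4.34232221e-03, -3.90330695e-05]), 'tcp_pos': array([0.23541884, 0.60531217, 0.23040408]), 'ee_rot': array([3.14147417e+00, 1.65123721e-03, 1.19992046e+00]), 'contact_force': array([ 0.16361255, -0.19542924,  0.26647645]), 'wrist_torque': array([ 0.01407433, -0.05854409,  0.0208636 ]), 'opening': 0.08542806529949548}
```

View pics/top0.png

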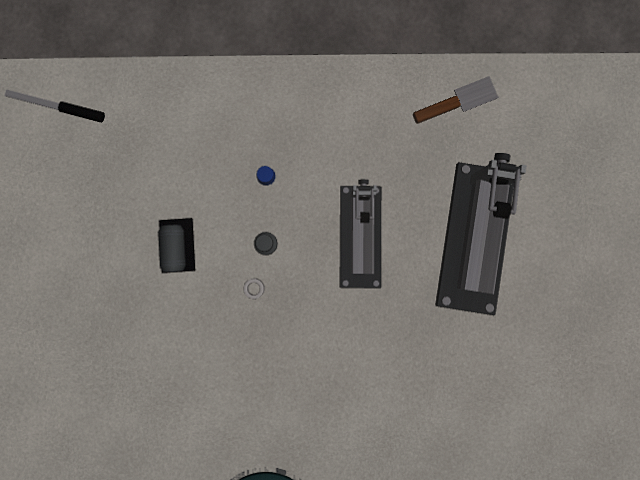

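View pics/side0.png

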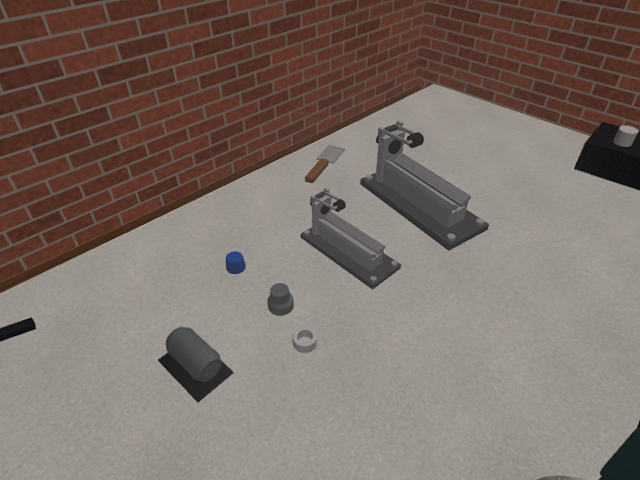

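The top view shows the cradle with the barrel at about (176,246), the smaller vee-block at (361,237) with its stop towards the top (row ~188), and the larger look-alike at (480,240). The bystanders are the foot (265,175), adapter (265,243) and collar (254,288). The side view shows the same layout.

```bash
cat > h.py <<'E'
import numpy as np, cv2
from plant import ctrl, vision, order
C={n:vision.get_calibration(n) for n in("side","top")}
def ray(n,p):
    c=C[n];K=c["intrinsics"];R=cv2.Rodrigues(c["rvec"])[0]
    d=np.array([(p[0]-K[0,2])/K[0,0],(p[1]-K[1,2])/K[1,1]]);u=d.copy()
    for _ in range(20): u=d/(1+c["k1"]*(u@u))
    return -R.T@c["tvec"],R.T@np.array([u[0],u[1],1])
def onz(n,p,z):
    o,d=ray(n,p);return o+d*(z-o[2])/d[2]
def proj(n,P):
    c=C[n];K=c["intrinsics"];R=cv2.Rodrigues(c["rvec"])[0]
    q=R@np.array(P)+c["tvec"];u=q[:2]/q[2];u=u*(1+c["k1"]*(u@u))
    return u*K[0,0]+K[:2,2]
E
python3 - <<'E'
from h import *
t=cv2.imread("pics/top0.png");s=cv2.imread("pics/side0.png")
g=t.max(2)
print(ray("top",(320,240))[0],ray("side",(320,240))[0])
for name,(x0,x1,y0,y1),th,z in(("cradle",(140,215,200,290),40,.006),("vb",(325,395,170,300),75,.012)):
    m=np.zeros_like(g);m[y0:y1,x0:x1]=(g[y0:y1,x0:x1]<th)*255
    cs=cv2.findContours(m,cv2.RETR_EXTERNAL,cv2.CHAIN_APPROX_NONE)[0];c=max(cs,key=cv2.contourArea)
    r=cv2.minAreaRect(c);print(name,r,len(cs))
    P=np.array([onz(name and "top",p,z)[:2] for p in cv2.boxPoints(r)]);print(P.round(4).tolist(),np.linalg.norm(P-np.roll(P,1,0),axis=1),P.mean(0))
cv2.imwrite("pics/topz.png",np.hstack([cv2.resize(t[205:285,140:215],None,fx=5,fy=5,interpolation=cv2.INTER_CUBIC)[:400],cv2.resize(t[205:285,325:400],None,fx=5,fy=5,interpolation=cv2.INTER_CUBIC)]))
cv2.imwrite("pics/topv.png",cv2.resize(t[170:300,325:400],None,fx=4.5,fy=4.5,interpolation=cv2.INTER_CUBIC))
cv2.imwrite("pics/sidez.png",np.hstack([cv2.resize(s[180:300,290:410],None,fx=3.3,fy=3.3,interpolation=cv2.INTER_CUBIC),cv2.resize(s[300:420,135:255],None,fx=3.3,fy=3.3,interpolation=cv2.INTER_CUBIC)]))
for nm,u in(("foot",(265,175)),("adapter",(265,243)),("collar",(254,288))): print(nm,onz("top",u,.03))
E
```

```text
[ 0.5209622  -0.1116896   1.12313025] [0.12012331 0.32666466 0.64885298]
cradle ((176.0996856689453, 244.99429321289062), (52.77105712890625, 34.71479797363281), 86.72950744628906) 1
[[0.6222, 0.2183], [0.6255, 0.1467], [0.517, 0.1404], [0.5137, 0.2116]] [0.10869908 0.07163177 0.10867004 0.07126428] [0.56956969 0.17927774]
vb ((360.5, 233.0), (108.0, 41.0), 90.0) 2
[[0.7014, -0.1593], [0.7005, -0.2437], [0.4789, -0.2399], [0.4798, -0.1563]] [0.22154043 0.08444929 0.22164925 0.08355516] [ 0.5901277  -0.19980924]
foot [ 0.70825045 -0.00673626  0.03      ]
adapter [ 0.57041536 -0.00593737  0.03      ]
collar [0.48045388 0.01665094 0.03      ]
```

View pics/topz.png

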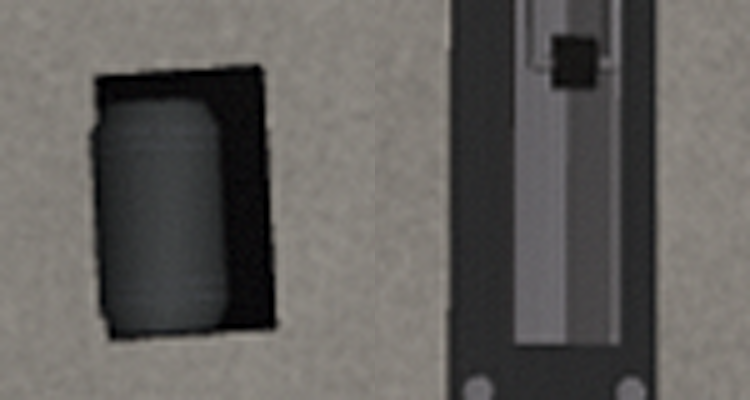

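View pics/topv.png

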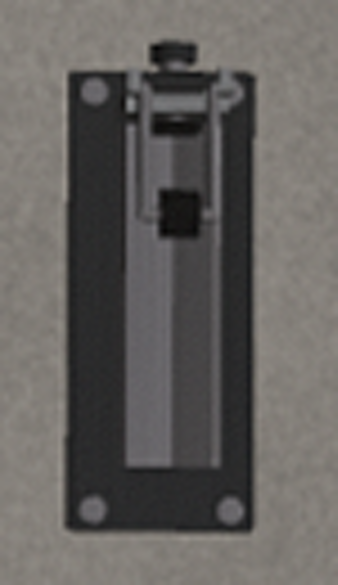

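View pics/sidez.png

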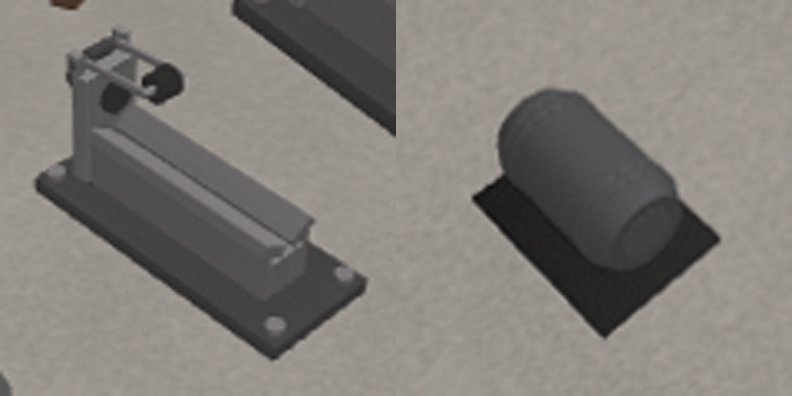

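Zoomed views: the vee-block's base corners are at about (340,187), (381,187), (382,288) and (340,288), the groove spans columns 353–374 and ends at row 273, and the roller is at (365,217). The barrel occupies columns 161–185, rows 224–271. Next I'll fit lines to these edges with sub-pixel accuracy.

```bash
cat > edges.py <<'E'
from h import *
def edge(img,line,lo,hi,vert=True,width=4,sign=None):
    """subpixel edge pts. vert: edge near column `line`, rows lo..hi"""
    g=cv2.GaussianBlur(img,(0,0),0.7).max(2).astype(float)
    pts=[]
    for k in range(lo,hi):
        f=(lambda a: line(a))if callable(line) else (lambda a:line)
        c=f(k);a=np.arange(int(round(c))-width,int(round(c))+width+1)
        v=g[k,a] if vert else g[a,k]
        d=np.diff(v)*(sign or 1); d=d if sign else abs(d)
        i=int(np.clip(np.argmax(d),1,len(d)-2));y0,y1,y2=d[i-1:i+2];den=y0-2*y1+y2
        x=a[0]+i+.5+(0.5*(y0-y2)/den if abs(den)>1e-9 else 0)
        pts.append((x,k) if vert else (k,x))
    p=np.array(pts,np.float32)
    vx,vy,x0,y0=cv2.fitLine(p,cv2.DIST_HUBER,0,.01,.01).ravel()
    r=(p-[x0,y0])@np.array([-vy,vx]); return (vx,vy,x0,y0),np.std(r)
def at(L,row=None,col=None):
    vx,vy,x0,y0=L
    return (x0+(row-y0)*vx/vy,row) if row is not None else (col,y0+(col-x0)*vy/vx)
E
python3 - <<'E'
from edges import *
t=cv2.imread("pics/top0.png")
def two(L,r0,r1,z,v=True):
    a,b=[onz("top",at(L,row=r) if v else at(L,col=r),z) for r in(r0,r1)]
    d=(a-b) if v else (a-b)
    return a.round(4)[:2],b.round(4)[:2],np.degrees(np.arctan2(d[1],d[0])).round(2)
for nm,l,lo,hi,s,z,v in(("vbL",340,200,280,-1,.012,1),("vbR",381.5,200,280,1,.012,1),("vbbot",288,348,374,1,.012,0),("vbtop",186.5,342,352,-1,.012,0),
  ("grL",353,230,268,1,.057,1),("grR",374,230,268,-1,.057,1),("grEnd",273,355,372,-1,.057,0),("vee",363,230,268,-1,.0,1),
  ("crR",194,225,265,1,.006,1),("crTop",219,165,188,-1,.006,0),("crBot",271,186,194,1,.006,0),
  ("baL",161,235,262,None,.046,1),("baR",184,235,262,-1,.046,1),("baTop",224.5,166,180,1,.046,0),("baBot",271,166,180,1,.046,0)):
    L,sd=edge(t,l,lo,hi,bool(v),4,s); print(nm,round(sd,2),*two(L,lo,hi,z,v))
E
```

```text
vbL 0.12 [ 0.6579 -0.158 ] [ 0.4941 -0.1547] -1.17
vbR 0.05 [ 0.657  -0.2424] [ 0.4931 -0.2399] -0.89
vbbot 0.05 [ 0.4783 -0.1726] [ 0.4773 -0.2256] 88.88
vbtop 0.08 [ 0.6883 -0.1632] [ 0.6879 -0.1838] 88.97
grL 0.02 [ 0.5928 -0.1805] [ 0.5183 -0.1794] -0.85
grR 0.02 [ 0.5924 -0.2222] [ 0.5178 -0.2209] -0.98
grEnd 0.05 [ 0.508  -0.1842] [ 0.5073 -0.2175] 88.8
vee 0.06 [ 0.5964 -0.2054] [ 0.5179 -0.2039] -1.04
crR 0.12 [0.6103 0.1454] [0.5279 0.1408] 3.19
crTop 0.14 [0.6227 0.2023] [0.6256 0.1548] 93.45
crBot 0.02 [0.5162 0.1588] [0.5164 0.1424] 90.56
baL 1.93 [0.588  0.2054] [0.5344 0.2026] 2.93
baR 0.08 [0.5874 0.1548] [0.5338 0.1517] 3.23
baTop 0.15 [0.6082 0.189 ] [0.6084 0.1612] 90.37
baBot 0.04 [0.5132 0.1887] [0.5148 0.161 ] 93.34
```

```bash
python3 - <<'E'
from h import *
s=cv2.imread("pics/side0.png")
def fr(o,yaw):
    c,sn=np.cos(np.radians(yaw)),np.sin(np.radians(yaw));return lambda x,y,z:np.array([o[0]+c*x-sn*y,o[1]+sn*x+c*y,z])
V=fr((.583,-.1995),-1);B=fr((.5605,.1789),3.2)
im=cv2.resize(s,None,fx=4,fy=4,interpolation=cv2.INTER_CUBIC)
def dot(P,c=(0,255,0)):
    u=(proj("side",P)+.5)*4; cv2.circle(im,tuple(int(round(a)) for a in u),2,c,-1)
for x in(-.105,.105):
  for y in(-.0425,.0425): dot(V(x,y,.012))
for x in (-.075,.075):
  for y,z in((-.019,.057),(.019,.057),(0,.0461)): dot(V(x,y,z),(0,0,255))
a=np.linspace(0,2*np.pi,24)
for k in a:
    for x,r in((-.045,.02),(-.035,.025),(.035,.025),(.045,.02)): dot(B(x,r*np.cos(k),.046+r*np.sin(k)),(0,255,255))
cv2.imwrite("pics/ov.png",np.hstack([im[720:1180,1180:1640][:,:],im[1220:1680,560:1000]])[:,:800] if 0 else np.hstack([im[740:1180,1180:1620],im[1220:1660,600:960]]))
E
```

```text
(no output)
```

View pics/ov.png

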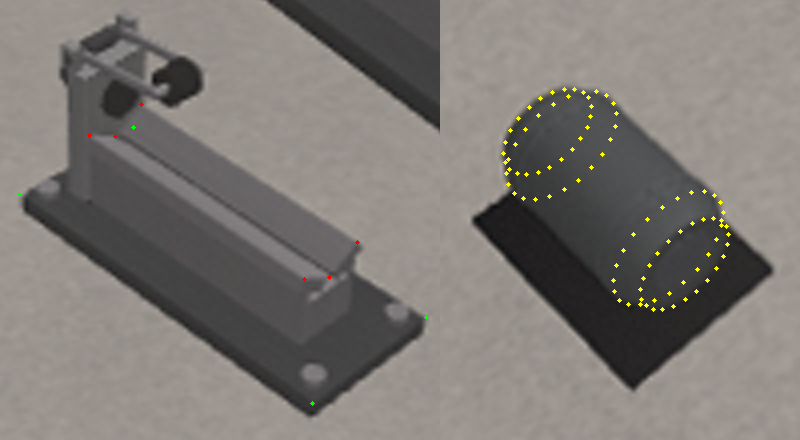

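The vee-block and barrel poses from the top view project onto the side picture to within about 1 px. The red and green dots lie on the block's corners and the yellow rings lie on the barrel. I estimate the vee-block at (0.583, -0.1995) with yaw -1°, and the barrel's middle at (0.5605, 0.179) with yaw 3.2°. Now I'll move above the barrel.

```bash
python3 -m handwheel '[{"dx":0.03,"dy":-0.04,"dz":0,"turn":2,"grip":0.0854},{"dx":0.06,"dy":-0.08,"dz":-0.01,"turn":5,"grip":0.0854},{"dx":0.09,"dy":-0.12,"dz":-0.02,"turn":8,"grip":0.0854},{"dx":0.12,"dy":-0.16,"dz":-0.04,"turn":11,"grip":0.0854},{"dx":0.15,"dy":-0.2,"dz":-0.05,"turn":14,"grip":0.0854},{"dx":0.18,"dy":-0.24,"dz":-0.06,"turn":17,"grip":0.0854},{"dx":0.21,"dy":-0.28,"dz":-0.07,"turn":20,"grip":0.0854},{"dx":0.24,"dy":-0.32,"dz":-0.08,"turn":22,"grip":0.0854},{"dx":0.27,"dy":-0.36,"dz":-0.09,"turn":24.4,"grip":0.0854},{"dx":0.3,"dy":-0.4,"dz":-0.1,"turn":24.4,"grip":0.0854}]'
```

```text
time_s: 1.1
tcp_pos: [0.5291, 0.2129, 0.1322]
ee_rot: [-3.141, 0.002, 1.627]
contact_force: [1.0, -0.2, 0.7]
opening: 0.0857
```

```bash
python3 -m handwheel '[{"dx":0.01,"dy":-0.012},{"dx":0.022,"dy":-0.024},{"dx":0.0315,"dy":-0.034},{"dx":0.0315,"dy":-0.034,"dz":-0.01},{"dx":0.0315,"dy":-0.034,"dz":-0.02},{"dx":0.0315,"dy":-0.034,"dz":-0.03},{"dx":0.0315,"dy":-0.034,"dz":-0.04},{"dx":0.0315,"dy":-0.034,"dz":-0.045},{"dx":0.0315,"dy":-0.034,"dz":-0.05},{"dx":0.0315,"dy":-0.034,"dz":-0.05}]'
python3 - <<'E'
from h import *
s=vision.grab_frame("side");t=vision.grab_frame("top")
cv2.imwrite("pics/a.png",np.hstack([cv2.resize(s[270:420,110:260],None,fx=2.6,fy=2.6),cv2.resize(t[170:320,90:240],None,fx=2.6,fy=2.6)]))
E
```

```text
validation failed for argument at $[0]...
```

View pics/a.png

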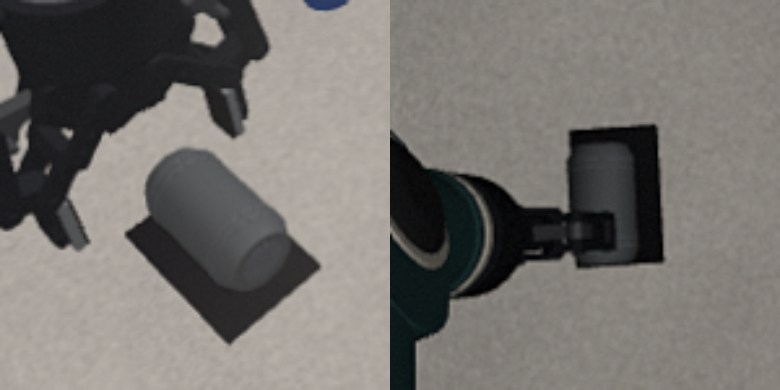

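The call was refused because every row needs all the fields. The picture shows the open fingers still short of the barrel, which hasn't moved. I'll retry with full rows.

```bash
python3 -m handwheel '[{"dx":0.01,"dy":-0.012,"dz":0,"turn":0,"grip":0.0854},{"dx":0.022,"dy":-0.024,"dz":0,"turn":0,"grip":0.0854},{"dx":0.0315,"dy":-0.034,"dz":0,"turn":0,"grip":0.0854},{"dx":0.0315,"dy":-0.034,"dz":-0.01,"turn":0,"grip":0.0854},{"dx":0.0315,"dy":-0.034,"dz":-0.02,"turn":0,"grip":0.0854},{"dx":0.0315,"dy":-0.034,"dz":-0.03,"turn":0,"grip":0.0854},{"dx":0.0315,"dy":-0.034,"dz":-0.04,"turn":0,"grip":0.0854},{"dx":0.0315,"dy":-0.034,"dz":-0.045,"turn":0,"grip":0.0854},{"dx":0.0315,"dy":-0.034,"dz":-0.05,"turn":0,"grip":0.0854},{"dx":0.0315,"dy":-0.034,"dz":-0.05,"turn":0,"grip":0.0854}]'
python3 - <<'E'
from h import *
s=vision.grab_frame("side");t=vision.grab_frame("top")
cv2.imwrite("pics/b.png",np.hstack([cv2.resize(s[270:420,110:260],None,fx=2.6,fy=2.6),cv2.resize(t[170:320,90:240],None,fx=2.6,fy=2.6)]))
E
```

```text
time_s: 2.2
tcp_pos: [0.5629, 0.172, 0.0805]
ee_rot: [-3.14, 0.007, 1.614]
contact_force: [-0.7, -0.6, 0.5]
opening: 0.0855
```

View pics/b.png

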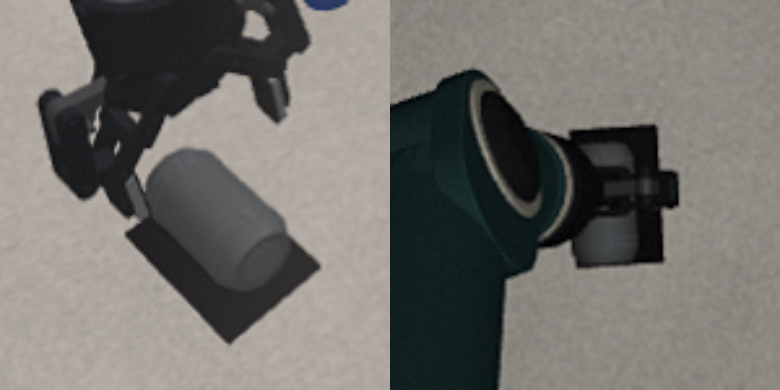

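The fingers now straddle the barrel, centred about 7 mm too far to -y. I'll take a settled reading before descending.

```bash
python3 - <<'E'
from h import *
s=ctrl.get_state();print(s["tcp_pos"].round(4),s["ee_rot"].round(4),s["time_s"])
E
python3 -m handwheel '[{"dx":-0.0024,"dy":0.0069,"dz":0,"turn":0.75,"grip":0.0854},{"dx":-0.0024,"dy":0.0069,"dz":-0.01,"turn":0.75,"grip":0.0854},{"dx":-0.0024,"dy":0.0069,"dz":-0.02,"turn":0.75,"grip":0.0854},{"dx":-0.0024,"dy":0.0069,"dz":-0.03,"turn":0.75,"grip":0.0854},{"dx":-0.0024,"dy":0.0069,"dz":-0.04,"turn":0.75,"grip":0.0854},{"dx":-0.0024,"dy":0.0069,"dz":-0.047,"turn":0.75,"grip":0.0854},{"dx":-0.0024,"dy":0.0069,"dz":-0.051,"turn":0.75,"grip":0.0854},{"dx":-0.0024,"dy":0.0069,"dz":-0.0535,"turn":0.75,"grip":0.0854},{"dx":-0.0024,"dy":0.0069,"dz":-0.0535,"turn":0.75,"grip":0.0854},{"dx":-0.0024,"dy":0.0069,"dz":-0.0535,"turn":0.75,"grip":0.0854}]'
python3 - <<'E'
from h import *
s=vision.grab_frame("side");t=vision.grab_frame("top")
cv2.imwrite("pics/c.png",np.hstack([cv2.resize(s[270:420,110:260],None,fx=2.6,fy=2.6),cv2.resize(t[170:320,90:240],None,fx=2.6,fy=2.6)]))
s=ctrl.get_state();print(s["tcp_pos"].round(4),s["ee_rot"].round(4),s["time_s"],s["contact_force"])
E
```

```text
[0.5635 0.172  0.0813] [3.1415 0.0066 1.6138] 2.3
time_s: 3.3
tcp_pos: [0.5614, 0.179, 0.0282]
ee_rot: [3.141, 0.006, 1.627]
contact_force: [0.0, -0.7, 0.8]
opening: 0.0853
[0.5615 0.1791 0.0283] [3.1407 0.0063 1.6268] 3.4 [ 0.27349334  0.19478087 -0.63661345]
```

View pics/c.png

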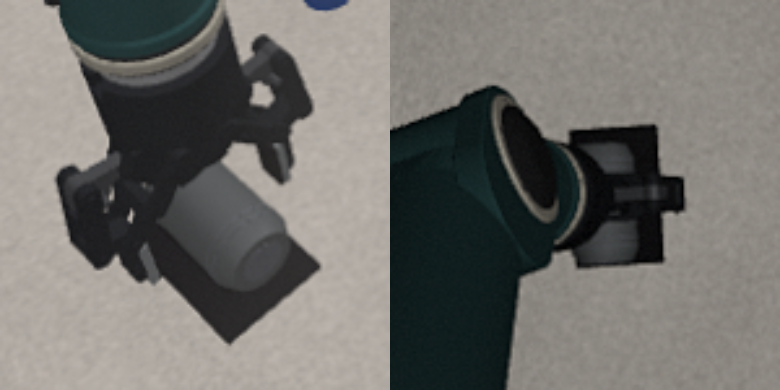

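The fingers are down on both sides of the barrel, centred, with no contact. Now I'll close.

```bash
python3 -m handwheel '[{"dx":0,"dy":0,"dz":-0.003,"turn":0,"grip":0.07},{"dx":0,"dy":0,"dz":-0.003,"turn":0,"grip":0.06},{"dx":0,"dy":0,"dz":-0.003,"turn":0,"grip":0.055},{"dx":0,"dy":0,"dz":-0.003,"turn":0,"grip":0.05},{"dx":0,"dy":0,"dz":-0.003,"turn":0,"grip":0.04},{"dx":0,"dy":0,"dz":-0.003,"turn":0,"grip":0.04},{"dx":0,"dy":0,"dz":-0.003,"turn":0,"grip":0.04},{"dx":0,"dy":0,"dz":-0.003,"turn":0,"grip":0.04},{"dx":0,"dy":0,"dz":-0.003,"turn":0,"grip":0.04},{"dx":0,"dy":0,"dz":-0.003,"turn":0,"grip":0.04}]'
```

```text
time_s: 4.4
tcp_pos: [0.5616, 0.1785, 0.0257]
ee_rot: [3.141, 0.007, 1.626]
contact_force: [-2.3, -2.2, 5.1]
opening: 0.0482
```

The grip holds at 48 mm opening with little side force. Next I'll lift and carry it across, above the bystanders.

```bash
python3 -m handwheel '[{"dx":0,"dy":0,"dz":0.015,"turn":0,"grip":0.04},{"dx":0,"dy":0,"dz":0.05,"turn":0,"grip":0.04},{"dx":0,"dy":-0.01,"dz":0.09,"turn":0,"grip":0.04},{"dx":-0.002,"dy":-0.04,"dz":0.12,"turn":-1,"grip":0.04},{"dx":-0.005,"dy":-0.08,"dz":0.14,"turn":-2,"grip":0.04},{"dx":-0.008,"dy":-0.125,"dz":0.145,"turn":-3,"grip":0.04},{"dx":-0.012,"dy":-0.17,"dz":0.145,"turn":-4.2,"grip":0.04},{"dx":-0.015,"dy":-0.215,"dz":0.145,"turn":-4.2,"grip":0.04},{"dx":-0.0175,"dy":-0.26,"dz":0.145,"turn":-4.2,"grip":0.04},{"dx":-0.0175,"dy":-0.29,"dz":0.145,"turn":-4.2,"grip":0.04}]'
python3 - <<'E'
from h import *
s=ctrl.get_state();print(s["tcp_pos"].round(4),s["ee_rot"].round(4),s["time_s"],s["contact_force"])
E
```

```text
time_s: 5.4
tcp_pos: [0.5434, -0.1149, 0.1715]
ee_rot: [3.14, 0.008, 1.55]
contact_force: [0.1, -0.3, -0.3]
opening: 0.0484
[ 0.5434 -0.1149  0.1715] [3.1398 0.0076 1.5501] 5.4 [ 0.0559097  -0.25583528 -0.29850906]
```

```bash
python3 -m handwheel '[{"dx":0,"dy":-0.03,"dz":0,"turn":0,"grip":0.04},{"dx":0,"dy":-0.055,"dz":-0.005,"turn":0.2,"grip":0.04},{"dx":0,"dy":-0.072,"dz":-0.015,"turn":0.2,"grip":0.04},{"dx":0.0006,"dy":-0.08,"dz":-0.03,"turn":0.2,"grip":0.04},{"dx":0.0006,"dy":-0.084,"dz":-0.045,"turn":0.2,"grip":0.04},{"dx":0.0006,"dy":-0.084,"dz":-0.06,"turn":0.2,"grip":0.04},{"dx":0.0006,"dy":-0.084,"dz":-0.07,"turn":0.2,"grip":0.04},{"dx":0.0006,"dy":-0.084,"dz":-0.08,"turn":0.2,"grip":0.04},{"dx":0.0006,"dy":-0.084,"dz":-0.08,"turn":0.2,"grip":0.04},{"dx":0.0006,"dy":-0.084,"dz":-0.08,"turn":0.2,"grip":0.04}]'
python3 - <<'E'
from h import *
s=vision.grab_frame("side");t=vision.grab_frame("top")
cv2.imwrite("pics/d.png",np.hstack([cv2.resize(s[150:300,270:420],None,fx=2.6,fy=2.6,interpolation=cv2.INTER_CUBIC),cv2.resize(t[170:320,280:430],None,fx=2.6,fy=2.6,interpolation=cv2.INTER_CUBIC)]))
s=ctrl.get_state();print(s["tcp_pos"].round(4),s["ee_rot"].round(4),s["time_s"],s["contact_force"])
E
```

```text
time_s: 6.4
tcp_pos: [0.5442, -0.1985, 0.0915]
ee_rot: [3.14, 0.007, 1.554]
contact_force: [0.5, -0.5, -0.8]
opening: 0.0486
[ 0.5445 -0.1989  0.0921] [3.1387 0.0079 1.5539] 6.5 [-0.4479718   0.92389091 -2.37873552]
```

View pics/d.png

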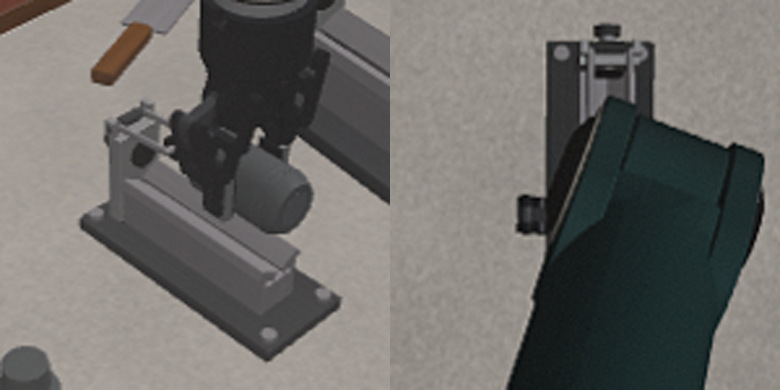

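The barrel is held level above the groove, well in front of the roller and with nothing touching. I'll lower it slowly.

```bash
python3 -m handwheel '[{"dx":0,"dy":0,"dz":-0.006,"turn":0,"grip":0.04},{"dx":0,"dy":0,"dz":-0.012,"turn":0,"grip":0.04},{"dx":0,"dy":0,"dz":-0.018,"turn":0,"grip":0.04},{"dx":0,"dy":0,"dz":-0.023,"turn":0,"grip":0.04},{"dx":0,"dy":0,"dz":-0.027,"turn":0,"grip":0.04},{"dx":0,"dy":0,"dz":-0.03,"turn":0,"grip":0.04},{"dx":0,"dy":0,"dz":-0.032,"turn":0,"grip":0.04},{"dx":0,"dy":0,"dz":-0.033,"turn":0,"grip":0.04},{"dx":0,"dy":0,"dz":-0.034,"turn":0,"grip":0.04},{"dx":0,"dy":0,"dz":-0.034,"turn":0,"grip":0.04}]'
python3 - <<'E'
from h import *
s=ctrl.get_state();print(s["tcp_pos"].round(4),s["ee_rot"].round(4),s["time_s"],s["contact_force"],s["wrist_torque"])
E
```

```text
time_s: 7.5
tcp_pos: [0.5445, -0.1988, 0.0582]
ee_rot: [3.139, 0.008, 1.554]
contact_force: [0.5, 0.1, -2.1]
opening: 0.048
[ 0.5445 -0.1988  0.0582] [3.1386 0.0078 1.5539] 7.5 [ 0.5203825   0.09211517 -2.06438928] [ 0.02200525  0.00399471 -0.01061744]
```

No contact yet. I'll descend another 2.5 mm.

```bash
python3 -m handwheel '[{"dx":0,"dy":0,"dz":-0.0005,"turn":0,"grip":0.04},{"dx":0,"dy":0,"dz":-0.001,"turn":0,"grip":0.04},{"dx":0,"dy":0,"dz":-0.0013,"turn":0,"grip":0.04},{"dx":0,"dy":0,"dz":-0.0016,"turn":0,"grip":0.04},{"dx":0,"dy":0,"dz":-0.0019,"turn":0,"grip":0.04},{"dx":0,"dy":0,"dz":-0.0022,"turn":0,"grip":0.04},{"dx":0,"dy":0,"dz":-0.0025,"turn":0,"grip":0.04},{"dx":0,"dy":0,"dz":-0.0025,"turn":0,"grip":0.04},{"dx":0,"dy":0,"dz":-0.0025,"turn":0,"grip":0.04},{"dx":0,"dy":0,"dz":-0.0025,"turn":0,"grip":0.04}]'
python3 - <<'E'
from h import *
s=ctrl.get_state();print(s["tcp_pos"].round(4),s["ee_rot"].round(4),s["time_s"],s["contact_force"],s["wrist_torque"])
E
```

```text
time_s: 8.5
tcp_pos: [0.5446, -0.1989, 0.0557]
ee_rot: [3.139, 0.008, 1.554]
contact_force: [0.3, 0.4, -1.0]
opening: 0.0484
[ 0.5446 -0.1989  0.0557] [3.1385 0.0079 1.5538] 8.5 [ 0.31447412  0.38342987 -0.96532653] [0.06942974 0.04962446 0.00471037]
```

```bash
python3 -m handwheel '[{"dx":0,"dy":0,"dz":-0.0002,"turn":0,"grip":0.04},{"dx":0,"dy":0,"dz":-0.0004,"turn":0,"grip":0.04},{"dx":0,"dy":0,"dz":-0.0006,"turn":0,"grip":0.04},{"dx":0,"dy":0,"dz":-0.0008,"turn":0,"grip":0.04},{"dx":0,"dy":0,"dz":-0.001,"turn":0,"grip":0.04},{"dx":0,"dy":0,"dz":-0.001,"turn":0,"grip":0.04},{"dx":0,"dy":0,"dz":-0.001,"turn":0,"grip":0.04},{"dx":0,"dy":0,"dz":-0.001,"turn":0,"grip":0.04},{"dx":0,"dy":0,"dz":-0.001,"turn":0,"grip":0.04},{"dx":0,"dy":0,"dz":-0.001,"turn":0,"grip":0.04}]'
python3 - <<'E'
from h import *
s=ctrl.get_state();print(s["tcp_pos"].round(4),s["ee_rot"].round(4),s["time_s"],s["contact_force"],s["wrist_torque"])
E
```

```text
time_s: 9.5
tcp_pos: [0.5447, -0.199, 0.0548]
ee_rot: [3.138, 0.008, 1.554]
contact_force: [-0.1, -1.7, 0.2]
opening: 0.0486
[ 0.5447 -0.199   0.0548] [3.1382 0.0081 1.5538] 9.5 [-0.11340531 -1.68362944  0.15928195] [-0.15704756  0.04324335  0.0020324 ]
```

Contact is on the +y flank, with -1.7 N sideways, so the groove's centre is slightly more to -y. I'll shift 1 mm that way and continue down.

```bash
python3 -m handwheel '[{"dx":0,"dy":-0.0004,"dz":0,"turn":0,"grip":0.04},{"dx":0,"dy":-0.0008,"dz":0,"turn":0,"grip":0.04},{"dx":0,"dy":-0.0012,"dz":0,"turn":0,"grip":0.04},{"dx":0,"dy":-0.0012,"dz":-0.0003,"turn":0,"grip":0.04},{"dx":0,"dy":-0.0012,"dz":-0.0006,"turn":0,"grip":0.04},{"dx":0,"dy":-0.0012,"dz":-0.0009,"turn":0,"grip":0.04},{"dx":0,"dy":-0.0012,"dz":-0.0009,"turn":0,"grip":0.04},{"dx":0,"dy":-0.0012,"dz":-0.0009,"turn":0,"grip":0.04},{"dx":0,"dy":-0.0012,"dz":-0.0009,"turn":0,"grip":0.04},{"dx":0,"dy":-0.0012,"dz":-0.0009,"turn":0,"grip":0.04}]'
python3 - <<'E'
from h import *
s=ctrl.get_state();print(s["tcp_pos"].round(4),s["ee_rot"].round(4),s["time_s"],s["contact_force"],s["wrist_torque"])
E
```

```text
time_s: 10.5
tcp_pos: [0.5448, -0.1996, 0.0544]
ee_rot: [3.138, 0.007, 1.554]
contact_force: [-1.8, 2.5, 5.6]
opening: 0.0485
[ 0.5448 -0.1996  0.0544] [3.1381 0.0074 1.5542] 10.5 [-1.76217697  2.54449723  5.57453062] [ 0.52727136  0.4379424  -0.00585189]
```

The barrel now bears on both flanks, with 5.6 N upwards at the expected height. I'll open the fingers gently.

```bash
python3 -m handwheel '[{"dx":0,"dy":0.0003,"dz":0.0003,"turn":0,"grip":0.048},{"dx":0,"dy":0.0003,"dz":0.0003,"turn":0,"grip":0.05},{"dx":0,"dy":0.0003,"dz":0.0003,"turn":0,"grip":0.052},{"dx":0,"dy":0.0003,"dz":0.0003,"turn":0,"grip":0.054},{"dx":0,"dy":0.0003,"dz":0.0003,"turn":0,"grip":0.057},{"dx":0,"dy":0.0003,"dz":0.0003,"turn":0,"grip":0.06},{"dx":0,"dy":0.0003,"dz":0.0003,"turn":0,"grip":0.065},{"dx":0,"dy":0.0003,"dz":0.0003,"turn":0,"grip":0.07},{"dx":0,"dy":0.0003,"dz":0.0003,"turn":0,"grip":0.075},{"dx":0,"dy":0.0003,"dz":0.0003,"turn":0,"grip":0.075}]'
python3 - <<'E'
from h import *
s=vision.grab_frame("side");t=vision.grab_frame("top")
cv2.imwrite("pics/e.png",np.hstack([cv2.resize(s[150:300,270:420],None,fx=2.6,fy=2.6,interpolation=cv2.INTER_CUBIC),cv2.resize(t[170:320,280:430],None,fx=2.6,fy=2.6,interpolation=cv2.INTER_CUBIC)]))
s=ctrl.get_state();print(s["tcp_pos"].round(4),s["ee_rot"].round(4),s["time_s"],s["contact_force"],s["wrist_torque"],s["opening"])
E
```

```text
time_s: 11.5
tcp_pos: [0.5448, -0.1994, 0.0547]
ee_rot: [3.138, 0.007, 1.554]
contact_force: [0.3, 0.0, 0.4]
opening: 0.0746
[ 0.5448 -0.1994  0.0547] [3.1381 0.0074 1.5542] 11.6 [-0.47788362  0.66122847  1.46411634] [ 0.03188953 -0.02252539  0.00390071] 0.07494762123019716
```

View pics/e.png

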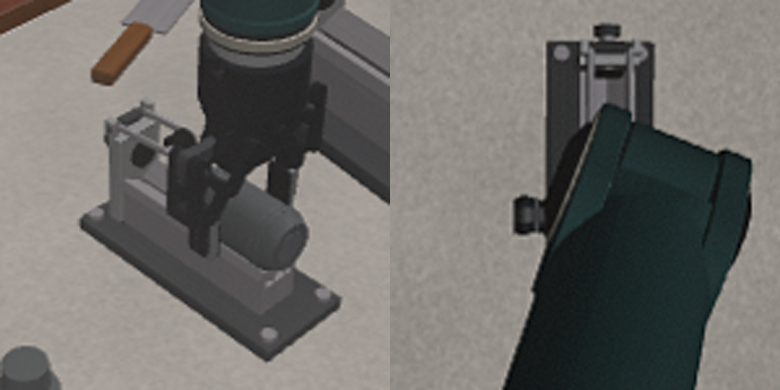

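The barrel lies in the groove and the fingers are clear on both sides. Next I'll rise, back off behind the barrel and shut the fingers for pushing.

```bash
python3 -m handwheel '[{"dx":0,"dy":0,"dz":0.015,"turn":0,"grip":0.08},{"dx":0,"dy":0,"dz":0.04,"turn":0,"grip":0.08},{"dx":0,"dy":0,"dz":0.07,"turn":0,"grip":0.08},{"dx":-0.01,"dy":0,"dz":0.085,"turn":0,"grip":0.06},{"dx":-0.03,"dy":0,"dz":0.085,"turn":0,"grip":0.03},{"dx":-0.05,"dy":0,"dz":0.085,"turn":0,"grip":0.01},{"dx":-0.065,"dy":-0.001,"dz":0.085,"turn":0,"grip":0},{"dx":-0.07,"dy":-0.001,"dz":0.085,"turn":0,"grip":0},{"dx":-0.07,"dy":-0.001,"dz":0.085,"turn":0,"grip":0},{"dx":-0.07,"dy":-0.001,"dz":0.085,"turn":0,"grip":0}]'
python3 - <<'E'
from h import *
s=vision.grab_frame("side");t=vision.grab_frame("top")
cv2.imwrite("pics/f_s.png",s);cv2.imwrite("pics/f_t.png",t)
cv2.imwrite("pics/f.png",np.hstack([cv2.resize(s[150:300,270:420],None,fx=2.6,fy=2.6,interpolation=cv2.INTER_CUBIC),cv2.resize(t[170:320,280:430],None,fx=2.6,fy=2.6,interpolation=cv2.INTER_CUBIC)]))
s=ctrl.get_state();print(s["tcp_pos"].round(4),s["ee_rot"].round(4),s["time_s"],s["contact_force"],s["wrist_torque"],s["opening"])
E
```

```text
time_s: 12.6
tcp_pos: [0.4759, -0.2003, 0.1403]
ee_rot: [3.137, 0.008, 1.555]
contact_force: [-0.0, -0.8, -0.7]
opening: -0.0001
[ 0.4758 -0.2002  0.1399] [3.1373 0.0076 1.5548] 12.7 [-0.16232733 -0.20863118 -0.00593166] [ 0.0463485  -0.02144303 -0.00423656] 0.00030262108299229174
```

View pics/f.png

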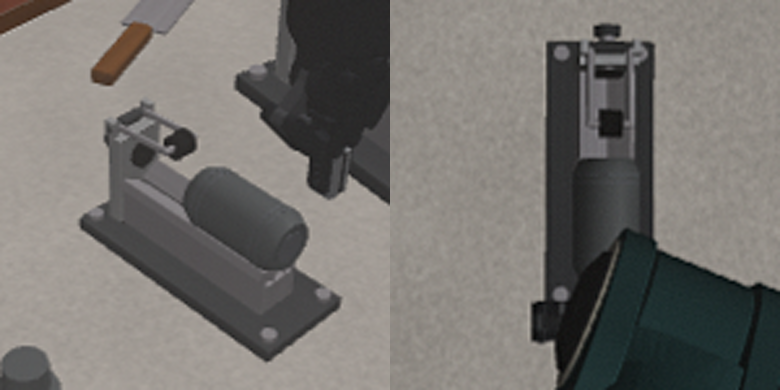

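The barrel lies along the groove in front of the roller, with its front edge at about row 231 and the roller at (514/2.6→) row 217. The closed gripper is behind it. Next I'll measure the barrel's front end and the pad face.

```bash
python3 - <<'E'
from edges import *
t=cv2.imread("pics/f_t.png")
L,sd=edge(t,231,357,371,False,4,None);p=at(L,col=364);print("barrel front px",p,sd,onz("top",p,.095))
c=t[190:204,360:370].max(2);print(c[:, 2:8])
for r in(198,198.5,199,199.5,200): print(r,onz("top",(365,r),.087)[:2], onz("top",(365,r),.075)[:2])
print("plate face expected", .583+.075)
cv2.imwrite("pics/f2.png",cv2.resize(t[180:230,345:385],None,fx=12,fy=12,interpolation=cv2.INTER_CUBIC))
E
```

```text
barrel front px (364, np.float32(230.21352)) 0.081775196 [ 0.58963046 -0.19990951  0.095     ]
[[ 61  62  59  61  62  64]
 [113 112 109 111 110 111]
 [129 127 128 130 129 131]
 [130 131 129 130 133 131]
 [111 111 104 105 108 107]
 [ 48  64  70  60  48  43]
 [ 52  76  85  73  50  41]
 [ 23  22  22  23  24  27]
 [ 19  23  25  21  24  22]
 [ 36  28  29  29  30  33]
 [ 90  69  59  61  61  59]
 [126  99  83  81  81  85]
 [122  94  80  77  77  79]
 [118  91  80  77  76  82]]
198 [ 0.65199489 -0.20349006] [ 0.65351246 -0.20455325]
198.5 [ 0.65103172 -0.20347465] [ 0.65253812 -0.20453767]
199 [ 0.65006864 -0.20345926] [ 0.65156389 -0.20452209]
199.5 [ 0.64910566 -0.20344387] [ 0.65058977 -0.20450652]
200 [ 0.64814279 -0.20342848] [ 0.64961574 -0.20449096]
plate face expected 0.6579999999999999
```

View pics/f2.png

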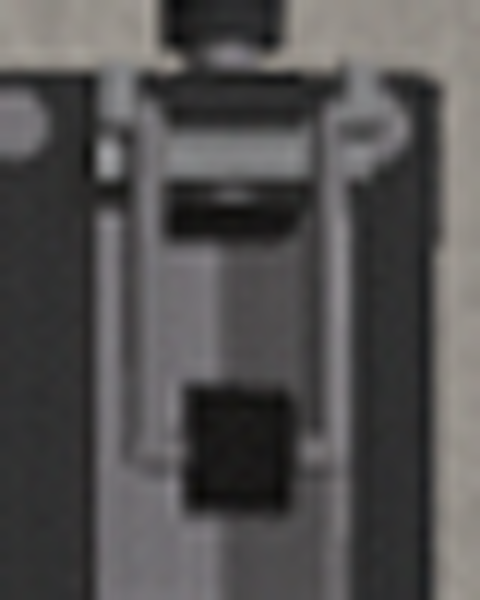

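The pad face lies at row ~199.7, which puts it at x ≈ 0.649, about 9 mm out of the plate. The barrel's front is at 0.589, so the gap is about 60 mm. Now I'll lower the closed fingers behind the barrel.

```bash
python3 -m handwheel '[{"dx":0,"dy":0.0015,"dz":-0.015,"turn":0,"grip":0},{"dx":0,"dy":0.0015,"dz":-0.03,"turn":0,"grip":0},{"dx":0,"dy":0.0015,"dz":-0.045,"turn":0,"grip":0},{"dx":0,"dy":0.0015,"dz":-0.06,"turn":0,"grip":0},{"dx":0,"dy":0.0015,"dz":-0.07,"turn":0,"grip":0},{"dx":0,"dy":0.0015,"dz":-0.076,"turn":0,"grip":0},{"dx":0,"dy":0.0015,"dz":-0.078,"turn":0,"grip":0},{"dx":0.002,"dy":0.0015,"dz":-0.078,"turn":0,"grip":0},{"dx":0.004,"dy":0.0015,"dz":-0.078,"turn":0,"grip":0},{"dx":0.004,"dy":0.0015,"dz":-0.078,"turn":0,"grip":0}]'
python3 - <<'E'
from h import *
s=vision.grab_frame("side");t=vision.grab_frame("top")
cv2.imwrite("pics/g.png",np.hstack([cv2.resize(s[150:300,270:420],None,fx=2.6,fy=2.6,interpolation=cv2.INTER_CUBIC),cv2.resize(t[170:320,280:430],None,fx=2.6,fy=2.6,interpolation=cv2.INTER_CUBIC)]))
s=ctrl.get_state();print(s["tcp_pos"].round(4),s["ee_rot"].round(4),s["time_s"],s["contact_force"],s["wrist_torque"],s["opening"])
E
```

```text
time_s: 13.7
tcp_pos: [0.4806, -0.1989, 0.0626]
ee_rot: [3.136, 0.008, 1.555]
contact_force: [0.7, -0.4, -0.0]
opening: 0.0001
[ 0.4801 -0.1988  0.0623] [3.1365 0.0078 1.5549] 13.8 [ 0.02090228 -0.19041414 -0.48044256] [0.02419315 0.02404187 0.02188198] -0.00013400181554305382
```

View pics/g.png

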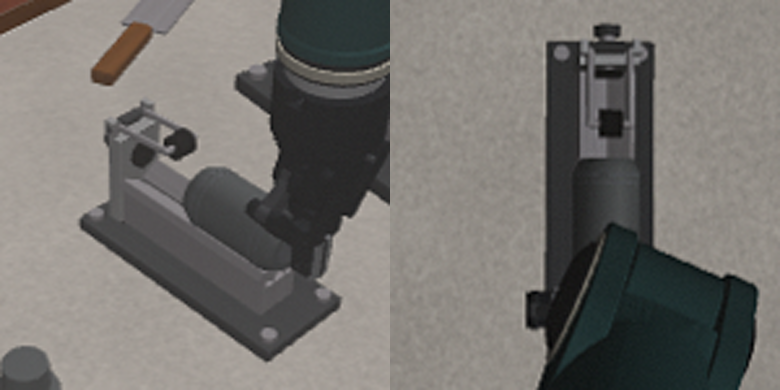

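The fingers are behind the barrel's end. Free force noise is about ±0.5 N. I'll push in to make contact.

```bash
cat > rd.py <<'E'
from h import *
F=[];P=[]
for i in range(4):
    vision.grab_frame("side");s=ctrl.get_state();F.append(s["contact_force"]);P.append(s["tcp_pos"])
print("meanF",np.mean(F,0).round(2),"sd",np.std(F,0).round(2),"tcp",np.mean(P,0).round(4),s["time_s"])
E
python3 -m handwheel '[{"dx":0.002,"dy":0,"dz":0,"turn":0,"grip":0},{"dx":0.004,"dy":0,"dz":0,"turn":0,"grip":0},{"dx":0.006,"dy":0,"dz":0,"turn":0,"grip":0},{"dx":0.008,"dy":0,"dz":0,"turn":0,"grip":0},{"dx":0.01,"dy":0,"dz":0,"turn":0,"grip":0},{"dx":0.012,"dy":0,"dz":0,"turn":0,"grip":0},{"dx":0.014,"dy":0,"dz":0,"turn":0,"grip":0},{"dx":0.016,"dy":0,"dz":0,"turn":0,"grip":0},{"dx":0.018,"dy":0,"dz":0,"turn":0,"grip":0},{"dx":0.02,"dy":0,"dz":0,"turn":0,"grip":0}]'
python3 - <<'E'
from h import *
t=vision.grab_frame("top");s=ctrl.get_state();cv2.imwrite("pics/h_t.png",t);print(s["contact_force"],s["tcp_pos"])
from edges import edge,at
for l in(227,223):
    L,sd=edge(t,l,358,371,False,4,None);p=at(L,col=364);print(p,sd,onz("top",p,.095))
cv2.imwrite("pics/h.png",cv2.resize(t[180:250,330:400],None,fx=8,fy=8,interpolation=cv2.INTER_CUBIC))
E
```

```text
time_s: 14.8
tcp_pos: [0.5003, -0.1989, 0.0623]
ee_rot: [3.137, 0.008, 1.555]
contact_force: [-1.3, -1.1, -0.3]
opening: -0.0001
[-0.11759757  0.07427976 -0.03064452] [ 0.50070032 -0.19881406  0.06238665]
(364, np.float32(224.70505)) 0.88201547 [ 0.60009664 -0.20007408  0.095     ]
(364, np.float32(222.429)) 0.7481086 [ 0.60442454 -0.20014222  0.095     ]
```

View pics/h.png

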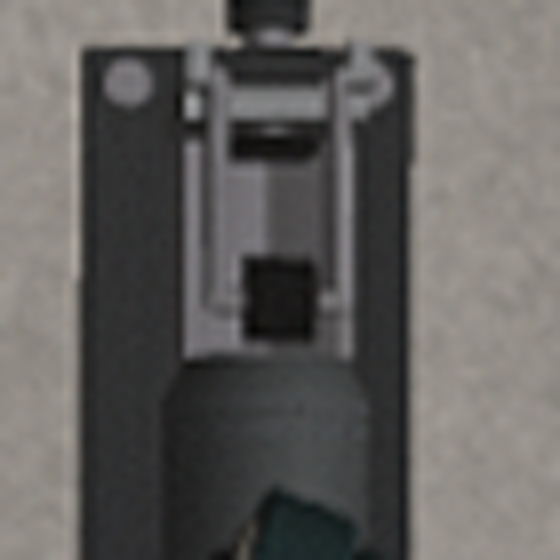

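The barrel is sliding. Its front is now at row ~224.4, x ≈ 0.6005, so the front is TCP + 100 mm and it's just before the roller. I'll push it under.

```bash
python3 -m handwheel '[{"dx":0.002,"dy":0,"dz":0,"turn":0,"grip":0},{"dx":0.004,"dy":0,"dz":0,"turn":0,"grip":0},{"dx":0.006,"dy":0,"dz":0,"turn":0,"grip":0},{"dx":0.008,"dy":0,"dz":0,"turn":0,"grip":0},{"dx":0.01,"dy":0,"dz":0,"turn":0,"grip":0},{"dx":0.012,"dy":-0.0002,"dz":0,"turn":0,"grip":0},{"dx":0.014,"dy":-0.0002,"dz":0,"turn":0,"grip":0},{"dx":0.016,"dy":-0.0003,"dz":0,"turn":0,"grip":0},{"dx":0.018,"dy":-0.0003,"dz":0,"turn":0,"grip":0},{"dx":0.02,"dy":-0.0003,"dz":0,"turn":0,"grip":0}]'
python3 rd.py
python3 -m handwheel '[{"dx":0.002,"dy":0,"dz":0,"turn":0,"grip":0},{"dx":0.004,"dy":0,"dz":0,"turn":0,"grip":0},{"dx":0.006,"dy":0,"dz":0,"turn":0,"grip":0},{"dx":0.008,"dy":0,"dz":0,"turn":0,"grip":0},{"dx":0.01,"dy":0,"dz":0,"turn":0,"grip":0},{"dx":0.011,"dy":-0.0002,"dz":0,"turn":0,"grip":0},{"dx":0.012,"dy":-0.0002,"dz":0,"turn":0,"grip":0},{"dx":0.013,"dy":-0.0003,"dz":0,"turn":0,"grip":0},{"dx":0.014,"dy":-0.0003,"dz":0,"turn":0,"grip":0},{"dx":0.015,"dy":-0.0003,"dz":0,"turn":0,"grip":0}]'
python3 - <<'E'
from h import *
t=vision.grab_frame("top");s=ctrl.get_state();cv2.imwrite("pics/i_t.png",t);print(s["contact_force"],s["tcp_pos"])
s=vision.grab_frame("side")
cv2.imwrite("pics/i.png",np.hstack([cv2.resize(s[170:270,280:380],None,fx=4,fy=4,interpolation=cv2.INTER_CUBIC),cv2.resize(t[175:275,310:410],None,fx=4,fy=4,interpolation=cv2.INTER_CUBIC)]))
E
python3 rd.py
```

```text
time_s: 15.85
tcp_pos: [0.5189, -0.1991, 0.062]
ee_rot: [3.14, 0.007, 1.555]
contact_force: [-3.8, -0.1, 1.7]
opening: -0.0
meanF [-3.75 -0.28  1.12] sd [0.42 0.52 0.42] tcp [ 0.5197 -0.1991  0.0621] 16.05
time_s: 17.05
tcp_pos: [0.535, -0.1993, 0.0621]
ee_rot: [3.138, 0.008, 1.555]
contact_force: [-2.2, -1.1, -0.9]
opening: -0.0004
[-1.93984305  0.80563794 -0.7590621 ] [ 0.53520541 -0.1992957   0.06208398]
meanF [-1.72  0.27 -0.75] sd [0.21 0.21 0.45] tcp [ 0.5352 -0.1993  0.0621] 17.35
```

View pics/i.png

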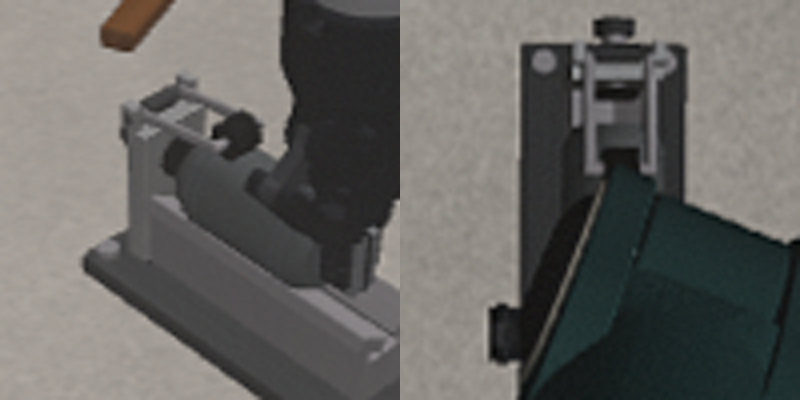

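The side view shows the barrel under the lifted roller. The top view shows about 8 px (~14 mm) between its front (row ~207) and the pad (row 199). I'll advance slowly and measure the sliding drag.

```bash
python3 -m handwheel '[{"dx":0.0006,"dy":0,"dz":0,"turn":0,"grip":0},{"dx":0.0012,"dy":0,"dz":0,"turn":0,"grip":0},{"dx":0.0018,"dy":0,"dz":0,"turn":0,"grip":0},{"dx":0.0024,"dy":0,"dz":0,"turn":0,"grip":0},{"dx":0.003,"dy":0,"dz":0,"turn":0,"grip":0},{"dx":0.0036,"dy":0,"dz":0,"turn":0,"grip":0},{"dx":0.0042,"dy":0,"dz":0,"turn":0,"grip":0},{"dx":0.0048,"dy":0,"dz":0,"turn":0,"grip":0},{"dx":0.0054,"dy":0,"dz":0,"turn":0,"grip":0},{"dx":0.006,"dy":-0.0001,"dz":0,"turn":0,"grip":0}]'
python3 rd.py
```

```text
time_s: 18.35
tcp_pos: [0.5413, -0.1994, 0.0622]
ee_rot: [3.137, 0.008, 1.555]
contact_force: [-2.6, -0.3, -1.2]
opening: 0.0
meanF [-2.25  0.28 -1.1 ] sd [0.19 0.29 0.36] tcp [ 0.5414 -0.1994  0.0622] 18.55
```

```bash
python3 -m handwheel '[{"dx":0.0003,"dy":0,"dz":0,"turn":0,"grip":0},{"dx":0.0006,"dy":0,"dz":0,"turn":0,"grip":0},{"dx":0.0009,"dy":0,"dz":0,"turn":0,"grip":0},{"dx":0.0012,"dy":0,"dz":0,"turn":0,"grip":0},{"dx":0.0015,"dy":0,"dz":0,"turn":0,"grip":0},{"dx":0.0018,"dy":0,"dz":0,"turn":0,"grip":0},{"dx":0.0021,"dy":0,"dz":0,"turn":0,"grip":0},{"dx":0.0024,"dy":0,"dz":0,"turn":0,"grip":0},{"dx":0.0027,"dy":0,"dz":0,"turn":0,"grip":0},{"dx":0.003,"dy":0,"dz":0,"turn":0,"grip":0}]'
python3 rd.py
```

```text
time_s: 19.55
tcp_pos: [0.5444, -0.1994, 0.0622]
ee_rot: [3.137, 0.008, 1.555]
contact_force: [-2.3, 0.2, -2.2]
opening: 0.0001
meanF [-2.12  0.19 -0.79] sd [0.39 0.44 0.31] tcp [ 0.5444 -0.1994  0.0622] 19.75
```

Drag is steady at about 2.2 N. Next come 1.5 mm steps until the force rises.

```bash
python3 -m handwheel '[{"dx":0.0002,"dy":0,"dz":0,"turn":0,"grip":0},{"dx":0.0004,"dy":0,"dz":0,"turn":0,"grip":0},{"dx":0.0006,"dy":0,"dz":0,"turn":0,"grip":0},{"dx":0.0008,"dy":0,"dz":0,"turn":0,"grip":0},{"dx":0.001,"dy":0,"dz":0,"turn":0,"grip":0},{"dx":0.0012,"dy":0,"dz":0,"turn":0,"grip":0},{"dx":0.0014,"dy":0,"dz":0,"turn":0,"grip":0},{"dx":0.0015,"dy":0,"dz":0,"turn":0,"grip":0},{"dx":0.0016,"dy":0,"dz":0,"turn":0,"grip":0},{"dx":0.0017,"dy":0,"dz":0,"turn":0,"grip":0}]'
python3 rd.py
```

```text
time_s: 20.75
tcp_pos: [0.5462, -0.1994, 0.0622]
ee_rot: [3.136, 0.008, 1.555]
contact_force: [-2.4, -0.4, -2.4]
opening: -0.0002
meanF [-2.28 -0.53 -1.47] sd [0.41 0.44 0.39] tcp [ 0.5462 -0.1994  0.0622] 20.95
```

```bash
python3 -m handwheel '[{"dx":0.0002,"dy":0,"dz":0,"turn":0,"grip":0},{"dx":0.0004,"dy":0,"dz":0,"turn":0,"grip":0},{"dx":0.0006,"dy":0,"dz":0,"turn":0,"grip":0},{"dx":0.0008,"dy":0,"dz":0,"turn":0,"grip":0},{"dx":0.001,"dy":0,"dz":0,"turn":0,"grip":0},{"dx":0.0012,"dy":0,"dz":0,"turn":0,"grip":0},{"dx":0.0014,"dy":0,"dz":0,"turn":0,"grip":0},{"dx":0.0015,"dy":0,"dz":0,"turn":0,"grip":0},{"dx":0.0016,"dy":0,"dz":0,"turn":0,"grip":0},{"dx":0.0017,"dy":0,"dz":0,"turn":0,"grip":0}]'
python3 rd.py
```

```text
time_s: 21.95
tcp_pos: [0.5479, -0.1993, 0.0622]
ee_rot: [3.136, 0.008, 1.555]
contact_force: [-2.3, 0.8, -1.3]
opening: -0.0001
meanF [-1.82 -0.09 -1.35] sd [0.42 0.45 0.53] tcp [ 0.5479 -0.1994  0.0622] 22.15
```

```bash
python3 -m handwheel '[{"dx":0.0002,"dy":0,"dz":0,"turn":0,"grip":0},{"dx":0.0004,"dy":0,"dz":0,"turn":0,"grip":0},{"dx":0.0006,"dy":0,"dz":0,"turn":0,"grip":0},{"dx":0.0008,"dy":0,"dz":0,"turn":0,"grip":0},{"dx":0.001,"dy":0,"dz":0,"turn":0,"grip":0},{"dx":0.0012,"dy":0,"dz":0,"turn":0,"grip":0},{"dx":0.0014,"dy":0,"dz":0,"turn":0,"grip":0},{"dx":0.0015,"dy":0,"dz":0,"turn":0,"grip":0},{"dx":0.0016,"dy":0,"dz":0,"turn":0,"grip":0},{"dx":0.0017,"dy":0,"dz":0,"turn":0,"grip":0}]'
python3 rd.py
```

```text
time_s: 23.15
tcp_pos: [0.5496, -0.1994, 0.0622]
ee_rot: [3.136, 0.008, 1.555]
contact_force: [-2.3, 0.3, -1.1]
opening: -0.0002
meanF [-2.29 -0.07 -1.45] sd [0.27 0.32 0.19] tcp [ 0.5496 -0.1994  0.0622] 23.35
```

```bash
python3 -m handwheel '[{"dx":0.0002,"dy":0,"dz":0,"turn":0,"grip":0},{"dx":0.0004,"dy":0,"dz":0,"turn":0,"grip":0},{"dx":0.0006,"dy":0,"dz":0,"turn":0,"grip":0},{"dx":0.0008,"dy":0,"dz":0,"turn":0,"grip":0},{"dx":0.001,"dy":0,"dz":0,"turn":0,"grip":0},{"dx":0.0012,"dy":0,"dz":0,"turn":0,"grip":0},{"dx":0.0014,"dy":0,"dz":0,"turn":0,"grip":0},{"dx":0.0015,"dy":0,"dz":0,"turn":0,"grip":0},{"dx":0.0016,"dy":0,"dz":0,"turn":0,"grip":0},{"dx":0.0017,"dy":0,"dz":0,"turn":0,"grip":0}]'
python3 rd.py
```

```text
time_s: 24.35
tcp_pos: [0.5505, -0.1996, 0.0621]
ee_rot: [3.138, 0.008, 1.555]
contact_force: [-5.3, -0.6, 0.3]
opening: -0.0001
meanF [-5.67 -0.5   0.81] sd [0.13 0.2  0.37] tcp [ 0.5506 -0.1995  0.0621] 24.55
```

The force rose to 5.6 N: contact with the pad at TCP ≈ 0.5495, with about 3.4 N on the stop. I need about 8.2 N total, so I'll press a little more.

```bash
python3 -m handwheel '[{"dx":0.0003,"dy":0,"dz":0,"turn":0,"grip":0},{"dx":0.0005,"dy":0,"dz":0,"turn":0,"grip":0},{"dx":0.0006,"dy":0,"dz":0,"turn":0,"grip":0},{"dx":0.0007,"dy":0,"dz":0,"turn":0,"grip":0},{"dx":0.0008,"dy":0,"dz":0,"turn":0,"grip":0},{"dx":0.0009,"dy":0,"dz":0,"turn":0,"grip":0},{"dx":0.001,"dy":0,"dz":0,"turn":0,"grip":0},{"dx":0.001,"dy":0,"dz":0,"turn":0,"grip":0},{"dx":0.001,"dy":0,"dz":0,"turn":0,"grip":0},{"dx":0.001,"dy":0,"dz":0,"turn":0,"grip":0}]'
python3 rd.py
```

```text
time_s: 25.55
tcp_pos: [0.5507, -0.1997, 0.0621]
ee_rot: [3.139, 0.007, 1.555]
contact_force: [-6.4, -0.9, 2.6]
opening: 0.0001
meanF [-6.94 -0.41  2.48] sd [0.44 0.4  0.61] tcp [ 0.5507 -0.1996  0.0621] 25.75
```

Total is 6.9 N, about 4.7 N on the stop, with some downward press building up. I'll press slightly further, with a tiny lift to relieve it, and hold for the rest of the call.

```bash
python3 -m handwheel '[{"dx":0.0009,"dy":0,"dz":0.0002,"turn":0,"grip":0},{"dx":0.0011,"dy":0,"dz":0.0003,"turn":0,"grip":0},{"dx":0.0013,"dy":0,"dz":0.0003,"turn":0,"grip":0},{"dx":0.0015,"dy":0,"dz":0.0003,"turn":0,"grip":0},{"dx":0.0015,"dy":0,"dz":0.0003,"turn":0,"grip":0},{"dx":0.0015,"dy":0,"dz":0.0003,"turn":0,"grip":0},{"dx":0.0015,"dy":0,"dz":0.0003,"turn":0,"grip":0},{"dx":0.0015,"dy":0,"dz":0.0003,"turn":0,"grip":0},{"dx":0.0015,"dy":0,"dz":0.0003,"turn":0,"grip":0},{"dx":0.0015,"dy":0,"dz":0.0003,"turn":0,"grip":0}]'
python3 rd.py
```

```text
time_s: 26.75
tcp_pos: [0.551, -0.1996, 0.0621]
ee_rot: [-3.141, 0.007, 1.554]
contact_force: [-7.5, 0.1, 1.6]
opening: -0.0
meanF [-6.78 -0.08  0.86] sd [0.55 0.53 0.48] tcp [ 0.551  -0.1996  0.0621] 26.95
```

```bash
python3 -m handwheel '[{"dx":0.0013,"dy":0,"dz":0.0001,"turn":0,"grip":0},{"dx":0.0015,"dy":0,"dz":0.0002,"turn":0,"grip":0},{"dx":0.0017,"dy":0,"dz":0.0002,"turn":0,"grip":0},{"dx":0.0019,"dy":0,"dz":0.0002,"turn":0,"grip":0},{"dx":0.002,"dy":0,"dz":0.0002,"turn":0,"grip":0},{"dx":0.002,"dy":0,"dz":0.0002,"turn":0,"grip":0},{"dx":0.002,"dy":0,"dz":0.0002,"turn":0,"grip":0},{"dx":0.002,"dy":0,"dz":0.0002,"turn":0,"grip":0},{"dx":0.002,"dy":0,"dz":0.0002,"turn":0,"grip":0},{"dx":0.002,"dy":0,"dz":0.0002,"turn":0,"grip":0}]'
python3 rd.py
```

```text
time_s: 27.95
tcp_pos: [0.5512, -0.1996, 0.0621]
ee_rot: [-3.138, 0.006, 1.554]
contact_force: [-7.7, 0.7, 2.9]
opening: 0.0002
meanF [-7.97 -0.41  3.6 ] sd [0.49 0.57 0.63] tcp [ 0.5512 -0.1996  0.0621] 28.15
```

Total is 8.0 N, but the fingers press down with 3.6 N, which adds drag. I'll relieve the vertical and keep pressing.

```bash
python3 -m handwheel '[{"dx":0.0018,"dy":0,"dz":0.0003,"turn":0,"grip":0},{"dx":0.0018,"dy":0,"dz":0.0005,"turn":0,"grip":0},{"dx":0.0019,"dy":0,"dz":0.0007,"turn":0,"grip":0},{"dx":0.002,"dy":0,"dz":0.0008,"turn":0,"grip":0},{"dx":0.002,"dy":0,"dz":0.0008,"turn":0,"grip":0},{"dx":0.002,"dy":0,"dz":0.0008,"turn":0,"grip":0},{"dx":0.002,"dy":0,"dz":0.0008,"turn":0,"grip":0},{"dx":0.002,"dy":0,"dz":0.0008,"turn":0,"grip":0},{"dx":0.002,"dy":0,"dz":0.0008,"turn":0,"grip":0},{"dx":0.002,"dy":0,"dz":0.0008,"turn":0,"grip":0}]'
python3 rd.py
```

```text
time_s: 29.15
tcp_pos: [0.5514, -0.1995, 0.0623]
ee_rot: [-3.134, 0.005, 1.554]
contact_force: [-7.4, -0.1, -0.1]
opening: -0.0
meanF [-7.6   0.13  0.2 ] sd [0.56 0.6  0.25] tcp [ 0.5514 -0.1995  0.0623] 29.35
```

```bash
python3 -m handwheel '[{"dx":0.0019,"dy":0,"dz":0.0006,"turn":0,"grip":0},{"dx":0.0021,"dy":0,"dz":0.0007,"turn":0,"grip":0},{"dx":0.0023,"dy":0,"dz":0.0007,"turn":0,"grip":0},{"dx":0.0024,"dy":0,"dz":0.0007,"turn":0,"grip":0},{"dx":0.0024,"dy":0,"dz":0.0007,"turn":0,"grip":0},{"dx":0.0024,"dy":0,"dz":0.0007,"turn":0,"grip":0},{"dx":0.0024,"dy":0,"dz":0.0007,"turn":0,"grip":0},{"dx":0.0024,"dy":0,"dz":0.0007,"turn":0,"grip":0},{"dx":0.0024,"dy":0,"dz":0.0007,"turn":0,"grip":0},{"dx":0.0024,"dy":0,"dz":0.0007,"turn":0,"grip":0}]'
python3 rd.py
```

```text
time_s: 30.35
tcp_pos: [0.5514, -0.1995, 0.0623]
ee_rot: [-3.129, 0.005, 1.553]
contact_force: [-8.8, -0.9, 0.6]
opening: -0.0002
meanF [-9.09 -0.19  0.86] sd [0.46 0.24 0.15] tcp [ 0.5514 -0.1995  0.0623] 30.55
```

Total is 9.1 N, about 6.5 N on the stop net of 2.2–2.6 N drag. I'll ease off a touch and hold it there.

```bash
python3 -m handwheel '[{"dx":0.0022,"dy":0,"dz":0.0007,"turn":0,"grip":0},{"dx":0.0022,"dy":0,"dz":0.0007,"turn":0,"grip":0},{"dx":0.0022,"dy":0,"dz":0.0007,"turn":0,"grip":0},{"dx":0.0022,"dy":0,"dz":0.0007,"turn":0,"grip":0},{"dx":0.0022,"dy":0,"dz":0.0007,"turn":0,"grip":0},{"dx":0.0022,"dy":0,"dz":0.0007,"turn":0,"grip":0},{"dx":0.0022,"dy":0,"dz":0.0007,"turn":0,"grip":0},{"dx":0.0022,"dy":0,"dz":0.0007,"turn":0,"grip":0},{"dx":0.0022,"dy":0,"dz":0.0007,"turn":0,"grip":0},{"dx":0.0022,"dy":0,"dz":0.0007,"turn":0,"grip":0}]'
python3 rd.py
```

```text
time_s: 31.55
tcp_pos: [0.5513, -0.1994, 0.0624]
ee_rot: [-3.125, 0.004, 1.553]
contact_force: [-8.5, 0.1, 0.3]
opening: 0.0
meanF [-8.89 -0.51  0.95] sd [0.54 0.34 0.35] tcp [ 0.5513 -0.1994  0.0624] 31.75
```

It held at about 8.9 N total, roughly 6.3–6.6 N on the stop. Now I'll ease off and back away.

```bash
python3 -m handwheel '[{"dx":0.0015,"dy":0,"dz":0.0005,"turn":0,"grip":0},{"dx":0.0005,"dy":0,"dz":0.0003,"turn":0,"grip":0},{"dx":-0.0005,"dy":0,"dz":0,"turn":0,"grip":0},{"dx":-0.0015,"dy":0,"dz":0,"turn":0,"grip":0},{"dx":-0.003,"dy":0,"dz":0,"turn":0,"grip":0},{"dx":-0.006,"dy":0,"dz":0,"turn":0,"grip":0},{"dx":-0.01,"dy":0,"dz":0,"turn":0,"grip":0},{"dx":-0.016,"dy":0,"dz":0,"turn":0,"grip":0},{"dx":-0.024,"dy":0,"dz":0,"turn":0,"grip":0},{"dx":-0.03,"dy":0,"dz":0,"turn":0,"grip":0}]'
python3 -m handwheel '[{"dx":-0.02,"dy":0,"dz":0,"turn":0,"grip":0},{"dx":-0.04,"dy":0,"dz":0.01,"turn":0,"grip":0},{"dx":-0.05,"dy":0,"dz":0.03,"turn":0,"grip":0},{"dx":-0.06,"dy":0.02,"dz":0.06,"turn":0,"grip":0},{"dx":-0.06,"dy":0.05,"dz":0.09,"turn":0,"grip":0},{"dx":-0.06,"dy":0.09,"dz":0.12,"turn":0,"grip":0},{"dx":-0.06,"dy":0.13,"dz":0.13,"turn":0,"grip":0},{"dx":-0.06,"dy":0.17,"dz":0.13,"turn":0,"grip":0},{"dx":-0.06,"dy":0.2,"dz":0.13,"turn":0,"grip":0},{"dx":-0.06,"dy":0.2,"dz":0.13,"turn":0,"grip":0}]'
python3 - <<'E'
from h import *
t=vision.grab_frame("top");s=vision.grab_frame("side");cv2.imwrite("pics/z_t.png",t);cv2.imwrite("pics/z_s.png",s)
cv2.imwrite("pics/z.png",np.hstack([cv2.resize(s[170:270,280:380],None,fx=4,fy=4,interpolation=cv2.INTER_CUBIC),cv2.resize(t[175:275,310:410],None,fx=4,fy=4,interpolation=cv2.INTER_CUBIC)]))
E
```

```text
time_s: 32.75
tcp_pos: [0.5203, -0.1995, 0.0624]
ee_rot: [-3.124, 0.004, 1.552]
contact_force: [0.3, -0.4, 0.5]
opening: 0.0004
time_s: 33.75
tcp_pos: [0.4599, 0.0049, 0.1926]
ee_rot: [-3.125, 0.002, 1.559]
contact_force: [0.4, 0.7, 0.5]
opening: 0.0002
```

View pics/z.png

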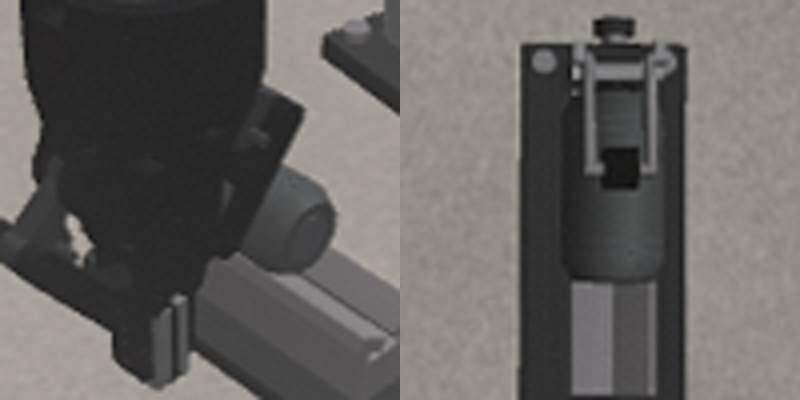

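View pics/z_t.png

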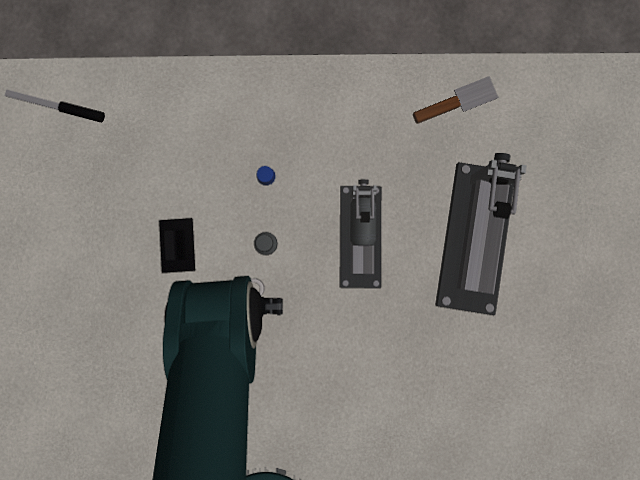

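The top view shows the barrel in the groove under the roller, with its front meeting the dark pad at row ~198 and its back end at row ~245. The foot, adapter and collar stand where they were. Last, I'll check the end position.

```bash
python3 - <<'E'
from edges import *
t=cv2.imread("pics/z_t.png")
L,sd=edge(t,245,358,370,False,4,1);p=at(L,col=364);print(p,sd,onz("top",p,.075),onz("top",p,.095))
L,sd=edge(t,198,360,369,False,4,1);p=at(L,col=364);print(p,sd,onz("top",p,.095))
for nm,l in (("L",451),):
  pass
L1,s1=edge(t,351,225,240,True,4,None);L2,s2=edge(t,376,225,240,True,4,None)
print([onz("top",at(l,row=232),.075).round(4) for l in(L1,L2)])
cv2.imwrite("pics/z2.png",cv2.resize(t[183:215,345:385],None,fx=16,fy=16,interpolation=cv2.INTER_CUBIC))
s=ctrl.get_state();print(s["time_s"])
E
```

```text
(364, np.float32(245.69365)) 0.117045134 [ 0.56104362 -0.2011569   0.075     ] [ 0.5602788  -0.19944972  0.095     ]
(364, np.float32(197.46645)) 0.060626768 [ 0.65202346 -0.20089531  0.095     ]
[array([ 0.5878, -0.1739,  0.075 ]), array([ 0.5872, -0.225 ,  0.075 ])]
33.85
```

View pics/z2.png

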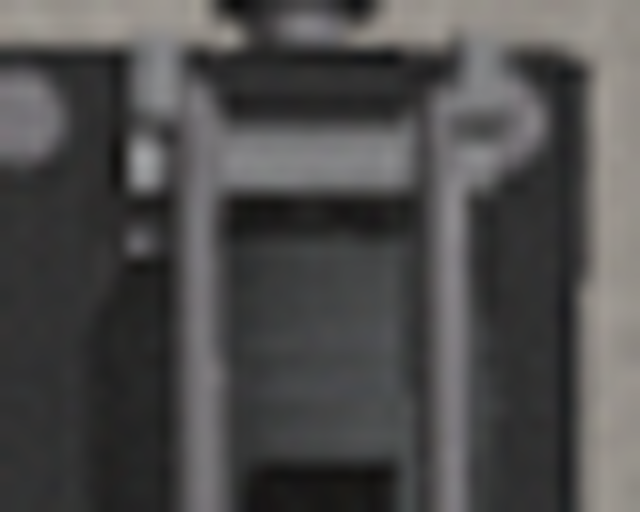

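The barrel's back end is at x ≈ 0.560, which matches the touch contact (0.5595–0.561). It lies straight along the groove with its front against the pad, and nothing is near it. I'm handing the job in.

```bash
python3 -c "
from plant import order
print(order.close_job())"
```

```text
the job is handed in; nothing more can be done
None
```

I laid the barrel in the smaller vee-block's groove, pushed it under the roller to the pad, held it there, let go and handed the job in at about 34 s.

- **Laying down:** I lowered the barrel onto both flanks in front of the roller. The +y flank touched first, so I shifted about 1 mm towards -y. The barrel ended bearing on both flanks at about 5.6 N, and then I opened the fingers.
- **Pushing:** With the fingers shut behind its end, I pushed the barrel under the roller. Sliding drag was steady at about 2.2 N, and the pad was felt at TCP x ≈ 0.5495.
- **Holding:** The total push was about 9 N for about 2 s. Taking off 2.2–2.6 N of drag leaves about 6.3–6.9 N on the stop. I worked the stop force out from the total and did not measure it directly. The fingers pressed down slightly during part of the press, so the drag at the hold is less certain. I lifted a little to relieve this.
- **Last checks:** In the final top picture the back end is at x ≈ 0.560, which agrees with the touch contact. The front end is at the pad, the barrel lies under the roller, and the foot, adapter and collar are in place. The arm touched nothing, with force readings at noise level. The arm hid the barrel's front and the roller in the final side view, so contact with the pad rests on the top view and the touch positions.

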